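Pin a strip in the deburring nest and tug-test the pin

TASK

Lock the steel strip in the nest so that it can be deburred: take the T-handled pin out of the wooden stand and push it straight down through the strip's hole into the bore below until the latches have snapped in and its collar sits flat on the strip. Then prove that it is retained: tug it straight up with about 15 N (at least 10, never over 20) for about half a second, and let go of it still fully home. Leave the round-knobbed pin in the stand and the die grinder where they are.

Things in the scene. Friction and masses are not known exactly. Their poses are not given: they have to be found in the camera images.
- pin: T-handled locking pin, upright in one hole of the stand at the start. Origin: middle of its black handle, 14 mm (x) by 46 mm (y) by 22 mm high; grip it across the 14 mm. z points up. Below the handle: 13 mm neck, then a collar 24 mm wide, 5 mm thick, its underside 21 mm below the origin; then a 12 mm shank with a ring groove, tapered at the end, its tip 56.5 mm below the origin. About 80 g.
- plain_pin: bystander: plain pin in the stand's other hole, told by its round ribbed knob, 28 mm across; same shank but no groove, so it would not stay in. Origin at the middle of the knob, 21 mm above the collar's underside. Leave it alone.
- stand: the wooden stand, 60 mm (x) x 130 mm (y) x 45 mm high, fixed to the bench. Origin under its centre. Two holes 14 mm wide and 39 mm deep at y = -36 and +36 mm; the pins' collars rest on its top.
- nest: the deburring nest, a steel block 160 mm (x) x 80 mm (y) x 40 mm high, fixed to the bench. Origin under its centre. Six dowels, 8 mm thick, stand 8 mm above its top round the strip, with under 1 mm of play. The plungers' black pull knobs stick out 21 mm from its two long sides beside the bore, lower than its top.
- bore (a point): on the nest: centre of the mouth of the 13 mm bore, level with the block's top (40 mm above the bench); axes as the nest's, z up. The bore is 36 mm deep. With the pin fully home (collar on the 6 mm thick strip) the pin's origin is 27 mm above this point.
- plungers: the nest's two spring latch plungers; origin on the bore's axis, 15 to 17 mm below the block's top. Their bolts, sloped above and flat below, jut 2.5 mm into the bore from +y and -y. Pushing the pin past them takes 5 to 15 N over the last 15 mm; 1 to 3 mm before home they snap into its groove. The pin then has that much play (it differs); pulled farther up it meets a hard stop, about 20 N per mm.
- strip: the steel strip, 118 x 36 x 6 mm, lying loose in the nest between the dowels, its length along the nest's x; origin under its centre. Its 14 mm hole lies at x = -42.5 mm, over the bore.
- die_grinder: bystander: an air die grinder, 274 mm long, lying loose on the bench near the robot. To be left alone.
There are look-alikes about, which are no part of the job. What is shaped like the pin but orange or purple is not meant.

How it is judged (in metres and radians):
On the way, in this order (a step that is already met when the one before it is completed fails the run):
1. the pin is fully home in the bore, its collar on the strip (z of pin in the frame of bore below 0.0285 m and horizontal distance between pin and bore below 0.003 m and angle between pin's own z axis and vertical below 0.06 rad), for 0.2 s.
2. the pin is tugged up against the plunger bolts with at least 10 N for 0.3 s, and stays in (contact force between plungers and pin above 10 N and contact force between the fingers and pin above 1 N and z of pin in the frame of bore below 0.0315 m and horizontal distance between pin and bore below 0.003 m), for 0.3 s.
At the end, for the whole second after the job is handed in: The T-handled pin stands released and at rest in the bore, upright within 3 degrees and within 3 mm of its axis, latched (collar within 2 mm of the strip); the strip lies flat in the nest within 3 mm of its place (z of pin in the frame of bore below 0.029 m and horizontal distance between pin and bore below 0.003 m and angle between pin's own z axis and vertical below 0.06 rad and linear speed of pin below 0.01 m/s and z of strip in the frame of nest below 0.0415 m and horizontal distance between strip and nest below 0.003 m); the robot touches nothing.
It fails at once if the pin is pulled against the plunger bolts with more than 20 N (contact force between plungers and pin above 20 N).
It fails at once if the round-knobbed pin is moved by more than 6 mm (distance of plain_pin from where it was at the start of the episode above 0.006 m).
It fails at once if the die grinder is moved by more than 10 mm (distance of die_grinder from where it was at the start of the episode above 0.01 m).
It also fails if it takes over 45 s, if anything falls off the work surface, if the arm or the gripper's body presses on something with over 40 N, if the wrist force passes 120 N, or if a joint passes its speed limit or range.

ROBOT

A 7-joint arm with a two-finger parallel gripper is mounted at the origin on a cart in front of the work surface, level with it; the furniture and walls round the work are solid. World frame = base frame: x ahead of the robot, y to its left, z up, the work surface at z = 0. Lengths are in mm, angles in rad, forces in N, time in s.
With the tool pointing down it reaches from about 400 to 750 mm from the base axis. Payload 19.5 kg.
Tool frame: the origin (TCP) lies between the finger pads; the fingertips stand 11 mm ahead of it and the grasp point (between the pads) lies 8 mm behind it; z points along the fingers, y is the line along which they close (so a half turn about z gives the same grasp; the last joint's range is limited). The gripper opens to 85 mm and grips with 20 to 120 N. Pads are 22 mm wide; open, the fingers measure 114 mm over their backs; the gripper's body (76 mm by 85 mm) begins 54 mm behind the grasp point. The pads swing forward as they close: fully open they stand 13 mm farther back than shut.
Start: joints at [1.123, 0.707, -0.028, 1.485, 0.022, 0.951, -0.075], TCP at [226.974, -528.279, 242.268] pointing down, gripper open.
Joint ranges: [-2.71, 2.71], [-0.32, 2.16], [-1.57, 1.52], [0, 2.45], [-1.46, 4.6], [0, 2.02], [-2.83, 2.83]. Speed limits (rad/s): [1.89, 1.89, 2.57, 2.57, 3.01, 3.01, 3.01].

INTERFACE

Orientations are given as a unit quaternion [x, y, z, w].
In Python, from bench import state, camera, finish_job, trace gives the robot as it stands.
- The arm moves only by the tool move_arm, never from a script. Its argument "rows" is a list that holds one entry, the list of rows, each a list of 6 numbers: the shift along the world's x, y, z in cm, then the turn, a rotation vector about the world's x, y, z in degrees. A call has 1 to 12 rows; each row is the pose to reach, as a shift and turn from the pose commanded when the call began; what a row does not reach only later rows make up. A row lasts 1/8 s, in which the tool goes at most 62.5 mm and 10.7 degrees, less where a joint would pass 70% of its speed; a pose out of reach is approached as far as the arm can. A call with a gripper value outside its range is refused whole. "gripper" is the finger opening in cm, from 0 to 8.54, set as the call begins (left out, the last holds). The fingers move at their own pace and stop on an object; "squeeze" is the grip in N (left out, the last holds). Time passes only in rows, so rows that repeat a pose let the fingers close. It gives the time, the measured TCP pose, the force, the opening and the grip force at its end, in the units of the state.
- state(): the state, without advancing time (a new reading comes with each control period).
- camera(name): name is "scene" or "side" or "wrist"; returns a dict with "color" (400x640x3 uint8, blue, green, red), "fovy" (degrees; the focal length in pixels is half the picture's height over the tangent of half this angle, whatever the lens; pixels are square), "cx", "cy" (the principal point, pixels), "dist" ([k1, k2, p1, p2, k3] as OpenCV has them; the pictures are not rectified), "xyz" and "attitude" of the camera in the world; the wrist camera has in their place "mount" (4x4, takes a point from camera to tool coordinates, whose origin is the TCP and whose axes are the flange's). Camera axes: x right, y down, z forward; pixel columns grow to the right and rows downward; lengths in mm; the calibration is good to about 2 mm. A picture is of the moment at which its call begins: read the wrist's pose just before it. There is no depth.
- finish_job(): hands the job in; it is judged then, once.
Trained networks look in a picture, given as the dict that the camera call returned (one of the last four; its "shot" number tells which), for a name from the list of things; names that differ only in an ending like _2 or _b are one class to them, and where a whole thing is asked for, a point or a joint stands for the part that bears it (a point fixed in the world has none). Each returns a list of dicts, best first, with "p" (0 to 1); they miss things now and then, are a little off and sometimes report something else, mostly with a low value. They report only what shows in the picture. A call takes as long as a camera call. They do not tell look-alikes from the thing itself.
- trace(label, picture): "mask" (400x640 bool, what is visible of it) and "xy" ([column, row] in pixels, amid what is visible of it).
The state is a dict: "clock": time; "qpos": joint angles; "joint_vel": joint speeds; "joint_efforts": joint torques, N m; "ee_pos": TCP position; "orientation": TCP orientation; "contact_force": force on the tool from outside, world axes, zero at the start; "wrist_torque": the same for the moment, N m; "finger_gap": opening from 0.0 (shut) to 1.0 (fully open); "gripper_force": force on a finger pad.
Only numpy, scipy, OpenCV 4.12 (cv2) and the standard library are available. Lean on these libraries where they do the work, as an engineer would, in place of code of your own. Each camera call takes 0.05 s, during which the arm holds its last target. There are 200 camera calls.

## Working session

There is one attempt and no reset: what is moved stays moved. The work goes in short steps, Python scripts to look and compute and a tool call to move; the robot and the scene stay as the last step left them, time stands still between calls to the robot, and variables do not carry over. Pictures are saved under pics/ and viewed, at most 10 in all, crops included, and the job is handed in when it is done.

Besides the shell and the picture viewer there is one more tool, called after "Call:" by a JSON object that holds its "api" and its "payload", one argument or row to a line. move_arm: Moves the arm, as the interface text tells. Its arguments: {"type":"object","properties":{"rows":{"type":"array"},"gripper":{"type":"number"},"squeeze":{"type":"number"}},"required":["rows"]}

```bash
ls; mkdir -p pics
python3 - <<'E'
from bench import *
import cv2
s=state();print(s)
for n in ["scene","side"]:
    c=camera(n);cv2.imwrite(f"pics/{n}0.png",c["color"])
    print(n,{k:v for k,v in c.items() if k!="color"})
    for l in ["pin","plain_pin","stand","nest","strip","die_grinder","plungers"]:
        print(l,[(round(float(d["p"]),2),d["xy"],int(d["mask"].sum())) for d in trace(l,c)][:4])
E
```

```text
pics
{'clock': 0.0, 'qpos': array([ 1.12330047,  0.70707143, -0.02765047,  1.48501507,  0.02201618,
        0.95087369, -0.07552218]), 'joint_vel': array([ 0.00057216, -0.00168039, -0.00015209,  0.00013547,  0.00224548,
       -0.00052471,  0.0019802 ]), 'joint_efforts': array([ 5.12138240e-05, -8.83209157e+01,  1.23415790e+00, -2.36171722e+01,
        1.67746190e-02,  6.38512822e-03, -2.08243323e-04]), 'ee_pos': array([ 226.89288885, -528.06788837,  241.84149268]), 'orientation': array([ 9.79485277e-01,  2.01515033e-01, -1.19526253e-04, -5.18786394e-04]), 'contact_force': array([-0.2969231 ,  0.44228063,  1.12172445]), 'wrist_torque': array([-0.00937251,  0.04713632,  0.04703668]), 'gripper_force': 0.0, 'finger_gap': 1.0014068285229638}
scene {'fovy': 49.54714427613294, 'cx': 320.60143901088014, 'cy': 200.40546978852083, 'dist': array([0.0066237, 0.       , 0.       , 0.       , 0.       ]), 'xyz': array([-367.62820165,  528.2429089 ,  662.41844039]), 'attitude': array([-0.42739978,  0.74047679, -0.45698194,  0.24533866]), 'shot': 1}
pin [(0.69, [193.2, 204.9], 147), (0.67, [228.3, 
[... 201 characters left out ...]
r [(0.64, [405.7, 231.2], 25)]
plungers [(0.43, [348.9, 212.9], 21)]
side {'fovy': 48.905651273141146, 'cx': 329.46731818131656, 'cy': 203.56598270023747, 'dist': array([-0.04855389,  0.        ,  0.        ,  0.        ,  0.        ]), 'xyz': array([  339.40788782, -1236.20032106,   748.53738831]), 'attitude': array([ 0.85712251, -0.08962405,  0.04922754, -0.50486154]), 'shot': 2}
pin [(0.52, [288.5, 233.0], 155), (0.4, [372.8, 166.0], 93)]
plain_pin [(0.56, [327.9, 178.2], 73)]
stand [(0.77, [324.4, 190.3], 397), (0.19, [326.5, 250.7], 47)]
nest [(0.86, [340.7, 246.0], 1022)]
strip [(0.65, [343.1, 241.0], 349)]
die_grinder [(0.97, [276.6, 295.2], 825)]
plungers [(0.43, [327.2, 253.2], 52)]
```

Run:
```python
import cv2,numpy as np
a=cv2.imread("pics/scene0.png")[150:270,150:450];b=cv2.imread("pics/side0.png")[130:330,200:460]
cv2.imwrite("pics/a.png",np.vstack([cv2.resize(a,(750,300),interpolation=cv2.INTER_CUBIC)]))
cv2.imwrite("pics/b.png",cv2.resize(b,(780,600),interpolation=cv2.INTER_CUBIC))
```

```text
(no output)
```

View pics/a.png

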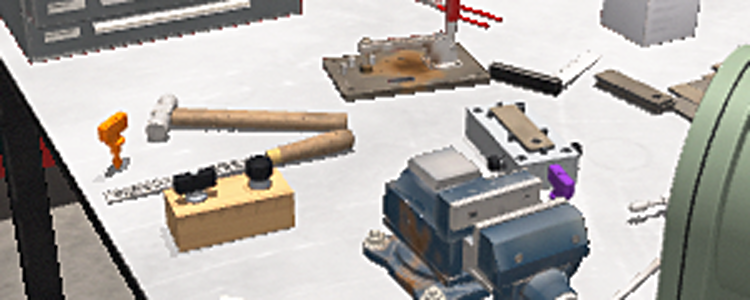

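View pics/b.png

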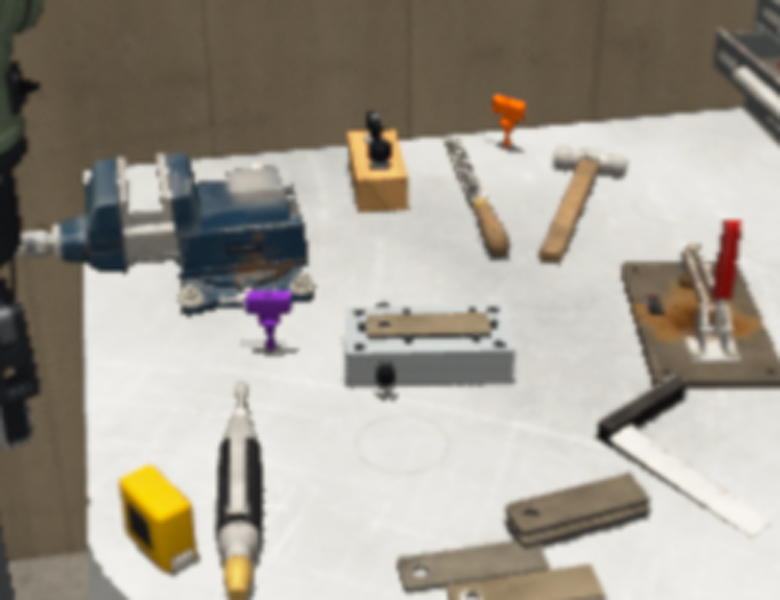

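The black T-handled pin shows at scene (228,222) and side (325,170). The look-alikes are orange (scene 195,203) and purple (scene 374,222; side 289,232). The round knob is at scene (252,217) and side (326,179). The black T in the wooden stand matches the description. Next I'll locate it.

```bash
cat > h.py <<'E'
import numpy as np,cv2
from scipy.spatial.transform import Rotation as R
from bench import *
def K(c):
    f=200/np.tan(np.radians(c["fovy"]/2));return np.array([[f,0,c["cx"]],[0,f,c["cy"]],[0,0,1.]])
def pose(c,s=None):
    if "mount" in c:
        T=np.eye(4);T[:3,:3]=R.from_quat(s["orientation"]).as_matrix();T[:3,3]=s["ee_pos"]
        return T@c["mount"]
    T=np.eye(4);T[:3,:3]=R.from_quat(c["attitude"]).as_matrix();T[:3,3]=c["xyz"];return T
def ray(c,px,s=None):
    u=cv2.undistortPoints(np.array([[px]],float),K(c),c["dist"])[0,0];T=pose(c,s)
    return T[:3,3],T[:3,:3]@np.array([u[0],u[1],1])
def onz(c,px,z,s=None):
    o,d=ray(c,px,s);return o+d*(z-o[2])/d[2]
def proj(c,P,s=None):
    T=np.linalg.inv(pose(c,s));r,_=cv2.Rodrigues(T[:3,:3])
    return cv2.projectPoints(np.atleast_2d(np.array(P,float)),r,T[:3,3],K(c),c["dist"])[0][:,0]
E
python3 - <<'E'
from h import *
a=camera("scene");b=camera("side")
S=lambda x,y:(200+x/3,130+y/3)
C=lambda x,y:(150+x/2.5,150+y/2.5)
print("frames side", R.from_quat(b["attitude"]).as_matrix()[:,2])
print("pin",onz(a,(228.3,221.3),66),onz(b,S(375,121),66))
print("plain",onz(a,C(259,167),66),onz(b,S(378,148),66))
print("purple",onz(b,S(268,300),66),onz(a,C(562,180),56))
for n,p in dict(nestTopFL=(345,345),FR=(514,347),BR=(500,307),BL=(347,308)).items(): print(n,onz(b,S(*p),40))
print("hole",onz(b,S(383,324),46), "strip", [onz(b,S(*p),46)[:2] for p in [(366,335),(490,333),(490,314),(370,316)]])
print("stand top",[onz(b,S(*p),45)[:2] for p in [(360,182),(407,178),(398,128),(347,133)]])
print("vice",[onz(b,S(*p),0)[:2] for p in [(192,305),(305,290)]],onz(b,S(310,240),60),onz(b,S(260,175),110))
print("grinder",[onz(b,S(*p),20)[:2] for p in [(240,385),(238,590)]])
E
```

```text
frames side [ 0.17488353  0.85663244 -0.48538295]
pin [618.15718952 208.02832392  66.        ] [620.71682043 220.12987335  66.        ]
plain [608.69410288 138.74070636  66.        ] [609.34377335 144.5651759   66.        ]
purple [ 440.04644924 -160.85355764   66.        ] [ 439.7367831  -151.42866889   56.        ]
nestTopFL [ 505.26969224 -214.27033391   40.        ]
FR [ 660.52556195 -251.4461887    40.        ]
BR [ 666.77624917 -181.5875836    40.        ]
BL [ 518.51494407 -151.14400752   40.        ]
hole [ 545.83896558 -195.59851904   46.        ] strip [array([ 526.29453085, -210.66006733]), array([ 642.17017008, -232.40691436]), array([ 651.04896926, -200.53612548]), array([ 536.30647458, -179.16759213])]
stand top [array([579.51123208, 103.06396934]), array([634.94684487, 101.25599696]), array([653.53590139, 238.06486503]), array([588.26506699, 237.43591805])]
vice [array([370.31123189, -49.67693374]), array([490.98879268, -45.46823797])] [498.70961798 -44.24932696  60.        ] [456.23793258  18.22097932 110.        ]
grinder [array([ 402.7905334 , -229.48547847]), array([ 372.87627236, -491.58587368])]
```

Call:
{"api": "move_arm", "payload": {
  "rows": [
    [[3,3,1,0,0,5],[6,6,2,0,0,10],[10,9,3,0,0,16],[14,13,4,0,0,22],[18,17,4,0,0,28],[22,21,4,0,0,34],[26,25,4,0,0,40],[29,28,4,0,0,45],[31,30,4,0,0,47],[31.5,31,4,0,0,47],[31.5,31,4,0,0,47],[31.5,31,4,0,0,47]]
  ],
  "gripper": 8.5
}}

```text
clock: 2.4
ee_pos: [541.3, -219.4, 282.4]
orientation: [0.818, 0.575, -0.0, 0.0]
contact_force: [-0.5, -0.2, -0.3]
finger_gap: 0.993
gripper_force: 0.0
```

Run:
```python
from h import *
s=state();c=camera("wrist");cv2.imwrite("pics/w1.png",c["color"])
print(s["clock"],s["ee_pos"],R.from_quat(s["orientation"]).as_matrix().round(3),s["qpos"],s["contact_force"],c["mount"],c["fovy"])
for l in ["nest","strip","plungers","pin"]:
    for d in trace(l,c)[:2]:
        m=d["mask"].astype(np.uint8);r=cv2.minAreaRect(cv2.findNonZero(m))
        print(l,d["p"],d["xy"],m.sum(),r)
```

```text
2.4 [ 541.26349846 -219.42200421  282.41110592] [[ 0.34   0.941 -0.   ]
 [ 0.941 -0.34  -0.001]
 [-0.001 -0.    -1.   ]] [ 0.43760704  0.68474652 -0.22047143  1.37954532  0.15706774  1.09449889
 -0.15336307] [-0.49554206 -0.2456575  -0.31592772] [[-1.13005476e-03 -9.46796271e-01 -3.21831546e-01  8.29948328e+01]
 [ 9.99999230e-01 -9.05116225e-04 -8.48559533e-04 -2.83908973e-01]
 [ 5.12118047e-04 -3.21832258e-01  9.46796565e-01 -1.30462180e+02]
 [ 0.00000000e+00  0.00000000e+00  0.00000000e+00  1.00000000e+00]] 59.61253074029025
nest 0.73 [346.1, 111.7] 7951 ((354.47845458984375, 130.02474975585938), (109.84925842285156, 153.5105743408203), 86.00909423828125)
strip 0.61 [361.2, 131.1] 3648 ((357.7422180175781, 130.27572631835938), (34.59694290161133, 113.79244232177734), 80.31121826171875)
pin 0.81 [198.6, 178.0] 1063 ((203.75001525878906, 169.25), (38.18376159667969, 51.61879348754883), 45.0)
```

View pics/w1.png

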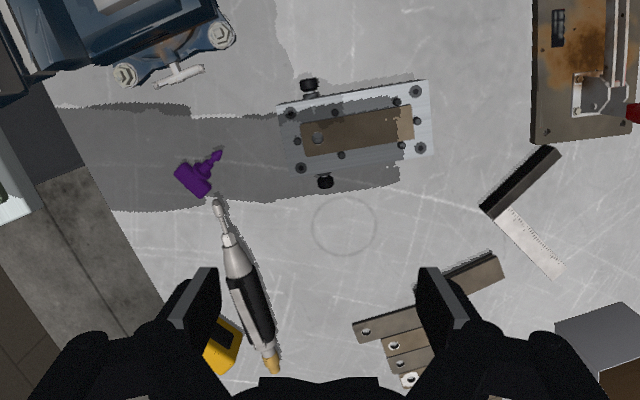

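The wrist view shows the strip hole at (318,138), nest knobs at (309,85) and (324,181), and the purple look-alike lying at (198,178). I'll measure the hole, then go to the stand.

Run:
```python
from h import *
s=state();c=camera("wrist");g=cv2.cvtColor(c["color"],cv2.COLOR_BGR2GRAY)
print(g[126:150:1,306:332:1])
print("hole",onz(c,(318.5,138),46,s))
A=[onz(c,p,46,s)[:2] for p in [(300,124),(411,105),(414,138),(306,156)]];print(np.array(A).round(1))
print("dowels",[onz(c,p,48,s)[:2].round(1) for p in [(290.5,114.5),(335,112),(397,101),(301,168),(341.5,155),(401,145)]])
print("nest",[onz(c,p,40,s)[:2].round(1) for p in [(277,108),(428,79.5),(434,157)]])
print("purple", onz(c,(198,178),15,s))
```

```text
[[66 63 65 62 62 64 61 63 62 65 66 61 55 44 47 48 47 44 46 45 45 49 56 62
  62 56]
 [61 61 62 62 63 64 60 66 60 63 64 63 62 59 57 45 48 49 46 44 46 42 52 58
  65 61]
 [62 63 62 62 66 62 64 65 59 63 63 62 63 63 61 56 57 60 60 54 44 52 54 57
  58 55]
 [61 61 64 63 65 65 63 60 61 60 66 66 61 65 62 59 60 63 62 59 55 60 62 60
  58 58]
 [64 62 63 63 65 62 65 65 58 65 64 63 62 63 61 60 61 57 61 61 59 59 58 61
  60 60]
 [64 65 62 64 62 63 63 63 63 59 63 62 60 61 62 63 61 59 60 57 61 61 58 58
  59 57]
 [63 65 63 65 62 64 64 63 61 70 74 78 70 61 58 62 58 63 60 60 61 57 59 57
  59 62]
 [61 62 62 64 67 65 66 65 82 80 79 77 68 67 80 74 61 62 62 60 64 60 59 61
  58 62]
 [61 65 63 65 64 63 64 69 73 74 71 73 69 69 80 77 63 62 63 61 60 62 58 60
  62 59]
 [65 64 64 62 62 62 67 70 71 75 70 74 72 71 74 71 65 61 61 62 60 59 60 58
  59 59]
 [67 61 61 67 62 64 64 68 74 72 72 71 70 72 71 67 58 58 65 62 63 59 58 60
  57 59]
 [65 65 62 65 65 60 58 63 68 74 73 70 76 73 72 66 57 57 60 59 63 60 58 61
  56 60]
 [65 66 66 66 71 57 48 59 60 67 69 74 67 65 61 54 54 54 63 64 60 58 64 60
  61 60]
 [64 67 64 63 65 59 4
[... 600 characters left out ...]
 71 70 64 68 66 66 65 70 64 64 66
  65 66]
 [69 66 66 66 68 66 67 68 68 66 67 68 64 65 65 68 69 66 67 65 68 65 65 66
  65 66]
 [65 62 66 66 68 69 66 65 64 68 64 66 64 64 66 68 66 66 64 68 67 66 66 65
  64 65]
 [66 65 67 63 65 66 68 65 68 67 67 63 61 65 64 65 67 64 66 66 65 66 65 66
  65 64]]
hole [ 550.61071947 -193.74051881   46.        ]
[[ 537.5 -173.5]
 [ 651.6 -193.7]
 [ 645.5 -227.6]
 [ 531.6 -207.3]]
dowels [array([ 531.9, -161. ]), array([ 575.6, -174.1]), array([ 638.7, -184.8]), array([ 522.2, -217.3]), array([ 567.5, -218.7]), array([ 630.1, -229.7])]
nest [array([ 520.3, -150.4]), array([ 676.6, -175.6]), array([ 662.2, -256.5])]
purple [ 398.18629767 -193.64615894   15.        ]
```

Call:
{"api": "move_arm", "payload": {
  "rows": [
    [[1,4,2,0,0,1],[2,8,4,0,0,2],[3,13,4,0,0,3],[4,18,4,0,0,4],[5,23,4,0,0,6],[6,28,4,0,0,8],[6,32,4,0,0,10],[6,35,4,0,0,12],[6,37,4,0,0,12],[6,37,4,0,0,12],[6,37,4,0,0,12]]
  ]
}}

```text
clock: 4.08
ee_pos: [602.2, 150.5, 322.3]
orientation: [0.754, 0.657, -0.0, 0.0]
contact_force: [-0.4, -0.3, -0.3]
finger_gap: 0.994
gripper_force: 0.0
```

Run:
```python
from h import *
s=state();c=camera("wrist");cv2.imwrite("pics/w2.png",c["color"])
print(s["clock"],s["ee_pos"],s["contact_force"])
for l in ["pin","plain_pin","stand"]:
    for d in trace(l,c)[:2]:
        m=d["mask"].astype(np.uint8);r=cv2.minAreaRect(cv2.findNonZero(m))
        print(l,d["p"],d["xy"],m.sum(),r,onz(c,d["xy"],77,s))
```

```text
4.075 [602.20181178 150.5085561  322.27581197] [-0.37240867 -0.28346094 -0.32754656]
pin 0.81 [325.1, 101.0] 588 ((325.0801086425781, 102.52210235595703), (43.30847930908203, 18.18535804748535), 86.98721313476562) [617.7427364  212.75608989  77.        ]
pin 0.81 [517.8, 20.3] 1102 ((512.5, 17.5), (35.0, 53.0), 90.0) [822.10259553 268.17420247  77.        ]
plain_pin 0.83 [327.4, 161.6] 559 ((329.0, 167.0), (26.0, 26.0), 0.0) [611.71829411 148.36284209  77.        ]
stand 0.71 [325.9, 130.1] 4461 ((326.099853515625, 130.0894012451172), (112.07804107666016, 53.1302604675293), 89.13194274902344) [614.59247374 182.64644532  77.        ]
```

View pics/w2.png

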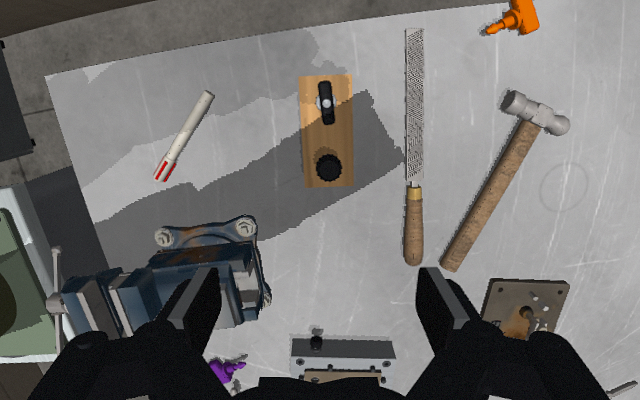

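Call:
{"api": "move_arm", "payload": {
  "rows": [
    [[0.5,2,-3,0,0,1],[1,4,-7,0,0,2],[1.5,6,-11,0,0,3],[1.5,6.2,-14,0,0,3],[1.5,6.2,-17,0,0,3],[1.5,6.2,-17,0,0,3],[1.5,6.2,-17,0,0,3]]
  ],
  "gripper": 6
}}

```text
clock: 5.15
ee_pos: [617.5, 213.7, 153.6]
orientation: [0.736, 0.677, 0.001, 0.0]
contact_force: [0.5, 0.6, 0.4]
finger_gap: 0.705
gripper_force: 0.0
```

Run:
```python
from h import *
s=state();c=camera("wrist");cv2.imwrite("pics/w3.png",c["color"])
print(s["clock"],s["ee_pos"],R.from_quat(s["orientation"]).as_euler("xyz",degrees=True),s["qpos"][6])
g=onz(c,(320,285),77,s);print("proj tcp axis at z77",proj(c,[[s["ee_pos"][0],s["ee_pos"][1],77]],s))
for l in ["pin","plain_pin"]:
    for d in trace(l,c)[:2]:
        m=d["mask"].astype(np.uint8);r=cv2.minAreaRect(cv2.findNonZero(m))
        b=cv2.boxPoints(r);print(l,d["p"],d["xy"],m.sum(),r,onz(c,d["xy"],77,s),onz(c,r[0],77,s),[onz(c,p,77,s)[:2].round(1) for p in b])
```

```text
5.15 [617.52607131 213.65946174 153.63407861] [ 1.79926779e+02 -3.71934477e-02  8.52225274e+01] -0.639716317070973
proj tcp axis at z77 [[318.64193591 218.46050387]]
pin 0.96 [321.4, 211.4] 1674 ((321.0, 216.0), (70.0, 32.0), 90.0) [619.6720407  218.31013022  77.        ] [619.16373009 215.21231219  77.        ] [array([611.2, 239.1]), array([630.9, 237.4]), array([627.7, 189.6]), array([606.6, 191.4])]
pin 0.96 [614.5, 90.0] 2404 ((602.5, 82.5), (59.0, 73.0), 90.0) [803.79788846 281.21613655  77.        ] [794.87353945 285.9388338   77.        ] [array([769. , 303.6]), array([818.3, 302.7]), array([823.7, 267.1]), array([772.5, 269.4])]
plain_pin 0.76 [319.7, 300.5] 1607 ((319.5, 303.0), (50.0, 39.0), 90.0) [613.07740586 151.96874563  77.        ] [612.76508348 149.9036156   77.        ] [array([601.2, 171.2]), array([627.7, 168.9]), array([625.1, 127.1]), array([596.9, 129.5])]
```

View pics/w3.png

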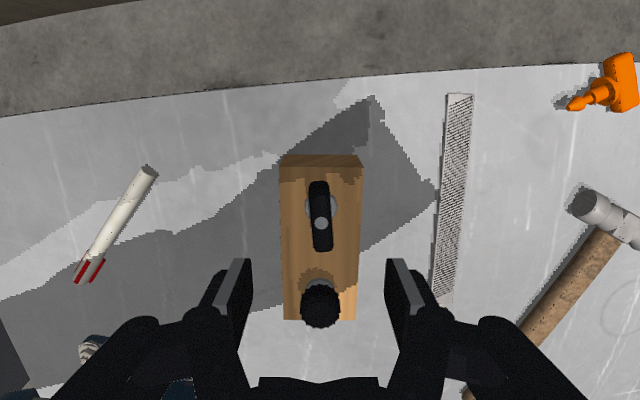

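The black T handle sits in the stand at px (320,181)–(322,251), centre (321,216). The round knob is at (320,305) and the orange one is far away at (615,90), so this T is the right pin. The fingers straddle it, so I'll descend and grip.

Call:
{"api": "move_arm", "payload": {
  "rows": [
    [[0.17,0.1,-2,0,0,1],[0.17,0.1,-4.5,0,0,1],[0.17,0.1,-7,0,0,1],[0.17,0.1,-8.4,0,0,1],[0.17,0.1,-9,0,0,1],[0.17,0.1,-9,0,0,1],[0.17,0.1,-9,0,0,1]]
  ],
  "gripper": 4.5
}}

```text
clock: 6.18
ee_pos: [619.0, 214.8, 63.0]
orientation: [0.73, 0.684, 0.0, 0.0]
contact_force: [0.2, -0.4, -0.4]
finger_gap: 0.528
gripper_force: 0.0
```

Call:
{"api": "move_arm", "payload": {
  "rows": [
    [[0,0,0,0,0,0],[0,0,0,0,0,0],[0,0,0,0,0,0],[0,0,0,0,0,0],[0,0,0,0,0,0],[0,0,0,0,0,0]]
  ],
  "gripper": 0.5,
  "squeeze": 60
}}

```text
clock: 6.92
ee_pos: [618.9, 214.8, 62.8]
orientation: [0.73, 0.684, 0.0, 0.0]
contact_force: [-0.9, 0.2, 5.9]
finger_gap: 0.152
gripper_force: 59.0
```

Call:
{"api": "move_arm", "payload": {
  "rows": [
    [[0,0,1,0,0,0],[0,0,3,0,0,0],[0,0,6,0,0,0],[0,0,9,0,0,0],[0,-2,12,0,0,0],[-0.5,-6,13,0,0,0],[-1.5,-11,13,0,0,-1],[-2.5,-16,13,0,0,-2],[-3,-21,13,0,0,-3],[-4,-26,13,0,0,-4],[-5,-31,13,0,0,-5],[-6,-35,13,0,0,-6]]
  ]
}}

```text
clock: 8.43
ee_pos: [558.1, -137.4, 193.6]
orientation: [0.765, 0.644, 0.0, 0.001]
contact_force: [0.4, -1.0, -0.7]
finger_gap: 0.149
gripper_force: 58.8
```

Run:
```python
from h import *
s=state();print(s)
```

```text
{'clock': 8.425, 'qpos': array([ 0.32584087,  0.77340882, -0.27851383,  1.54743311,  0.25794627,
        0.85613001, -0.21880744]), 'joint_vel': array([ 0.57221985, -0.01398977, -0.0309392 ,  0.04965645,  0.01819635,
       -0.02684532,  0.3989176 ]), 'joint_efforts': array([-6.30690783e+00, -9.16504955e+01, -3.26843686e+00, -2.10157067e+01,
        1.58035738e-02,  1.57249616e-01, -1.13829285e+00]), 'ee_pos': array([ 558.13994338, -137.4158876 ,  193.63243531]), 'orientation': array([7.65166026e-01, 6.43832774e-01, 8.21372716e-05, 5.52337885e-04]), 'contact_force': array([ 0.38925439, -1.00332861, -0.7387038 ]), 'wrist_torque': array([0.04736197, 0.03182094, 0.03318062]), 'gripper_force': 58.82436990737915, 'finger_gap': 0.14867111681722192}
```

Call:
{"api": "move_arm", "payload": {
  "rows": [
    [[-0.4,-3,-2,0,0,0],[-0.8,-5.8,-4,0,0,0],[-0.8,-5.8,-6.7,0,0,0],[-0.8,-5.8,-6.7,0,0,0],[-0.8,-5.8,-6.7,0,0,0],[-0.8,-5.8,-6.7,0,0,0]]
  ]
}}

```text
clock: 9.18
ee_pos: [551.2, -193.1, 126.6]
orientation: [0.765, 0.645, 0.0, 0.001]
contact_force: [0.0, -0.3, -0.6]
finger_gap: 0.152
gripper_force: 58.8
```

Run:
```python
from h import *
s=state();c=camera("wrist")
print(s["clock"],s["ee_pos"],R.from_quat(s["orientation"]).as_euler("xyz",degrees=True),s["contact_force"])
e=s["ee_pos"]
print("tip pred",proj(c,[[e[0],e[1],e[2]-52.5],[e[0],e[1],e[2]+15],[e[0],e[1],46],[550.2,-193.4,46]],s))
im=c["color"][150:400,170:470];cv2.imwrite("pics/w4.png",cv2.resize(im,None,fx=2.4,fy=2.4,interpolation=cv2.INTER_CUBIC))
cv2.imwrite("pics/w4full.png",c["color"])
for d in trace("pin",c)[:2]:print(d["p"],d["xy"],cv2.boundingRect(cv2.findNonZero(d["mask"].astype(np.uint8))))
```

```text
9.175 [ 551.19526203 -193.0928513   126.5734238 ] [1.79915040e+02 1.29473123e-02 8.02745236e+01] [ 0.04337411 -0.30225746 -0.60198547]
tip pred [[318.74507335 234.00642165]
 [319.22984946 305.22521041]
 [318.62241801 216.05347607]
 [317.19218386 216.73072039]]
0.94 [317.9, 291.7] (300, 237, 38, 115)
0.69 [124.9, 226.5] (89, 200, 77, 61)
```

View pics/w4.png

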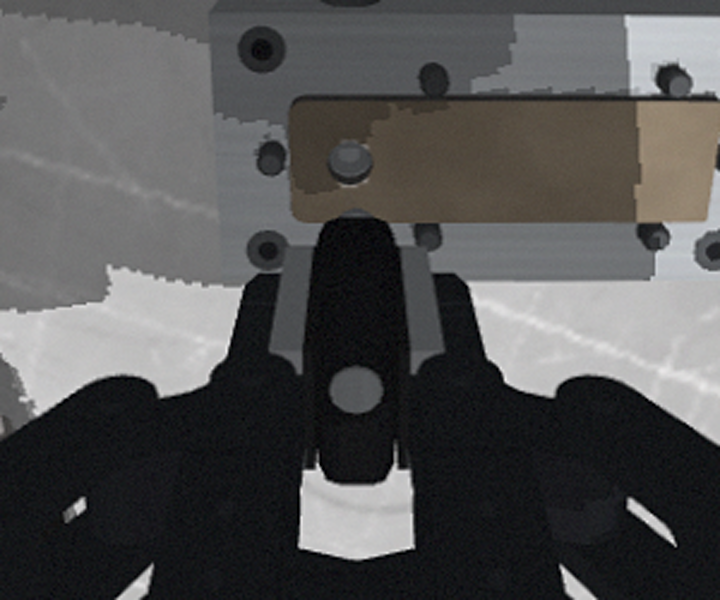

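Run:
```python
from h import *
s=state();c=camera("wrist")
Rm=R.from_quat(s["orientation"]).as_matrix();e=s["ee_pos"]
C=lambda x,y:(170+x/2.4,150+y/2.4)
loc=lambda px,z:((Rm.T@(onz(c,px,z,s)-e))[:2]).round(2)
for h in (13,15,17):
    print(h,"button",loc(C(356,390),e[2]+h),"near end",loc(C(356,482),e[2]+h))
print("collar/front bottom?",loc(C(356,212),e[2]-12))
print("hole",onz(c,C(350,161),46,s))
print([onz(c,C(*p),46,s)[:2].round(1) for p in [(291,97),(719,97),(712,221),(293,221)]])
print([onz(c,C(*p),40,s)[:2].round(1) for p in [(212,12),(219,284)]])
```

```text
13 button [-4.95 -0.33] near end [-24.67  -0.35]
15 button [-3.45 -0.33] near end [-22.83  -0.35]
17 button [-1.95 -0.33] near end [-21.    -0.35]
collar/front bottom? [16.27 -0.31]
hole [ 549.05156276 -193.39977477   46.        ]
[array([ 536.9, -172.9]), array([ 649.3, -192.3]), array([ 646.3, -228.9]), array([ 530.4, -208.3])]
[array([ 520.1, -148.2]), array([ 503.9, -227.5])]
```

Run:
```python
import cv2,numpy as np
a=cv2.imread("pics/w3.png")[150:270,280:360];b=cv2.imread("pics/w4full.png")[200:320,280:360]
f=lambda i:np.clip(cv2.resize(i,None,fx=5,fy=5,interpolation=cv2.INTER_NEAREST).astype(float)*1.6+20,0,255).astype(np.uint8)
cv2.imwrite("pics/z.png",np.hstack([f(a),f(b)]))
```

```text
(no output)
```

View pics/z.png

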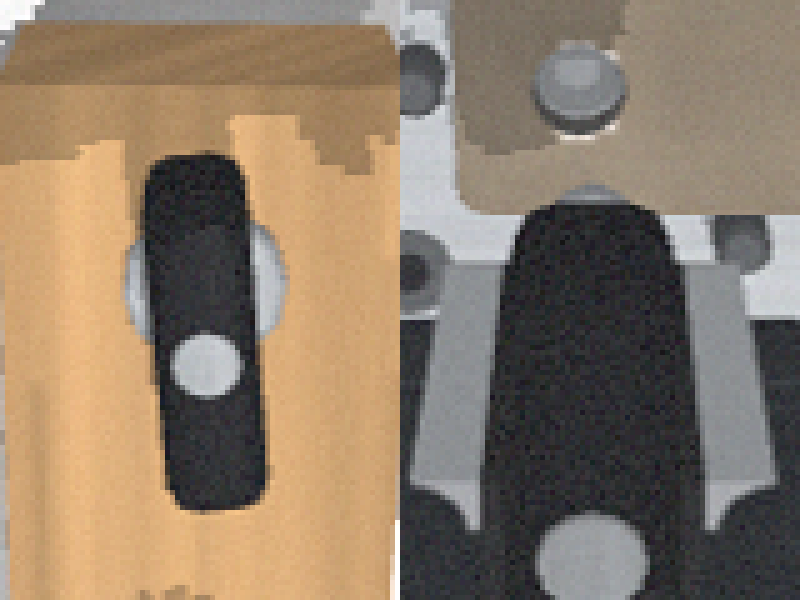

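Run:
```python
from h import *
s=state();c=camera("wrist")
Rm=R.from_quat(s["orientation"]).as_matrix();e=s["ee_pos"]
# w3 state
s3=dict(ee_pos=np.array([617.526,213.659,153.634]),orientation=R.from_euler("xyz",[179.927,-.037,85.2225],degrees=True).as_quat())
for z in (48,50): print("collar",z,onz(c,(321.2,206.8),z,s3),onz(c,(304.8,206.8),z,s3)[0]-onz(c,(337.6,206.8),z,s3)[0])
for z in (77,79): print("button",z,onz(c,(321.4,223),z,s3))
print("ends",onz(c,(322,251.5),75,s3),onz(c,(319.5,181),62,s3))
print("far edge of stand",onz(c,(320,167),45,s3))
# in hand: predicted rows for offset o along tool x
for o in (0,-2,-4,-6):
    f=lambda x,h:proj(c,[e+Rm@np.array([o+x,-.3,-h])],s)[0].round(1)
    print(o,"btn",f(0,15),"near",f(-23,15),"tipfront",f(3,-52.5),f(4.5,-52.5),f(6,-48),"collar",f(12,-12),"hfront",f(23,15),f(23,-7))
print("hole",onz(c,(316,217.6),46,s), onz(c,(306.6,217.6),46,s)-onz(c,(325.4,217.6),46,s))
```

```text
collar 48 [619.19471264 210.88210292  48.        ] -23.51350975704588
collar 50 [619.23530782 211.60610323  50.        ] -23.31436881499826
button 77 [619.01055636 210.35540977  77.        ]
button 79 [619.05861269 211.18585207  79.        ]
ends [617.69018521 188.9816597   75.        ] [619.83808883 234.09561204  62.        ]
far edge of stand [620.7178223  239.45963547  45.        ]
0 btn [318.4 305.2] near [318.4 351.2] tipfront [318.4 229.2] [318.3 226.8] [318.3 227.5] collar [318.4 246.9] hfront [318.4 252.9] [318.3 229. ]
-2 btn [318.4 309.5] near [318.5 354.9] tipfront [318.4 232.4] [318.4 230. ] [318.4 230.8] collar [318.4 250.9] hfront [318.4 257.7] [318.3 233.3]
-4 btn [318.4 313.6] near [318.5 358.5] tipfront [318.4 235.6] [318.4 233.2] [318.4 234.1] collar [318.4 254.8] hfront [318.4 262.5] [318.3 237.5]
-6 btn [318.4 317.8] near [318.5 362.2] tipfront [318.4 238.8] [318.4 236.4] [318.4 237.4] collar [318.4 258.7] hfront [318.4 267.2] [318.4 241.7]
hole [ 549.03086242 -193.70711216   46.        ] [-12.00199932   2.07481448   0.        ]
```

The zoom shows the button at (318.3,312.5) and the hole rim centre at (316,217.6). The pin is held about 4 mm toward -tool x, both pre-grasp and in hand. I'll shift by (-1.2, +3.4) mm and lower to just above the strip.

Call:
{"api": "move_arm", "payload": {
  "rows": [
    [[-0.06,0.17,0,0,0,0],[-0.12,0.34,0,0,0,0],[-0.12,0.34,-1,0,0,0],[-0.12,0.34,-2,0,0,0],[-0.12,0.34,-2.2,0,0,0],[-0.12,0.34,-2.2,0,0,0],[-0.12,0.34,-2.2,0,0,0]]
  ]
}}

```text
clock: 10.25
ee_pos: [549.6, -189.9, 103.5]
orientation: [0.765, 0.644, 0.0, 0.0]
contact_force: [0.3, -0.8, -1.0]
finger_gap: 0.152
gripper_force: 58.8
```

Run:
```python
from h import *
s=state();c=camera("side");w=camera("wrist");a=camera("scene")
print(s["clock"],s["ee_pos"],s["contact_force"],s["wrist_torque"])
f=lambda i,k:cv2.resize(i,None,fx=k,fy=k,interpolation=cv2.INTER_CUBIC)
p=f(c["color"][205:265,295:375],5);q=f(w["color"][205:265,280:360],5);r=f(a["color"][180:240,310:390],5)
cv2.imwrite("pics/y.png",np.vstack([np.hstack([p,q]),]));cv2.imwrite("pics/y2.png",r)
```

```text
10.25 [ 549.622047   -189.93414346  103.49171927] [ 0.25238593 -0.81924979 -0.98319892] [ 0.03172169 -0.00487329 -0.05005375]
```

View pics/y.png

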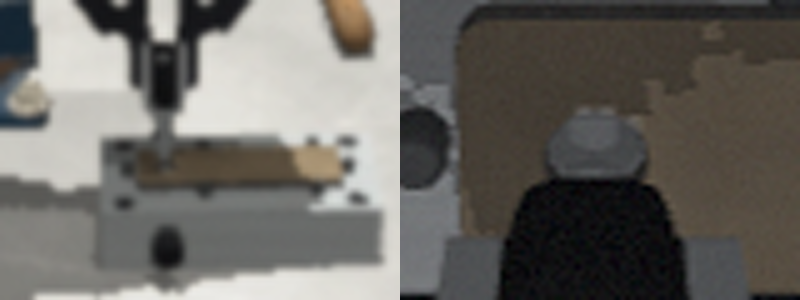

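The side view shows the shank right over the hole. In the wrist view the hole rim (col 319, row ~236) is centred on the pin column. Next is a gentle descent.

Call:
{"api": "move_arm", "payload": {
  "rows": [
    [[0.02,0,-0.2,0,0,0],[0.02,0,-0.4,0,0,0],[0.02,0,-0.6,0,0,0],[0.02,0,-0.8,0,0,0],[0.02,0,-1.0,0,0,0],[0.02,0,-1.0,0,0,0]]
  ]
}}

```text
clock: 11.15
ee_pos: [549.6, -189.8, 93.1]
orientation: [0.765, 0.644, -0.0, -0.0]
contact_force: [0.0, 0.5, -0.8]
finger_gap: 0.149
gripper_force: 58.8
```

Call:
{"api": "move_arm", "payload": {
  "rows": [
    [[0,0,-0.2,0,0,0],[0,0,-0.4,0,0,0],[0,0,-0.6,0,0,0],[0,0,-0.8,0,0,0],[0,0,-1.0,0,0,0],[0,0,-1.0,0,0,0]]
  ]
}}

```text
clock: 11.9
ee_pos: [549.6, -189.8, 83.1]
orientation: [0.765, 0.644, -0.0, -0.0]
contact_force: [-0.1, -0.2, -1.0]
finger_gap: 0.151
gripper_force: 58.8
```

Call:
{"api": "move_arm", "payload": {
  "rows": [
    [[0,0,-0.2,0,0,0],[0,0,-0.4,0,0,0],[0,0,-0.6,0,0,0],[0,0,-0.8,0,0,0],[0,0,-1.0,0,0,0],[0,0,-1.2,0,0,0],[0,0,-1.4,0,0,0],[0,0,-1.5,0,0,0],[0,0,-1.5,0,0,0]]
  ]
}}

```text
clock: 13.02
ee_pos: [549.8, -189.9, 68.2]
orientation: [0.765, 0.644, 0.0, 0.0]
contact_force: [2.1, -1.3, -2.0]
finger_gap: 0.154
gripper_force: 58.6
```

Call:
{"api": "move_arm", "payload": {
  "rows": [
    [[0,0,-0.1,0,0,0],[0,0,-0.2,0,0,0],[0,0,-0.3,0,0,0],[0,0,-0.3,0,0,0]]
  ]
}}

```text
clock: 13.52
ee_pos: [549.5, -189.9, 65.1]
orientation: [0.765, 0.644, -0.0, -0.0]
contact_force: [-0.1, -0.5, -1.5]
finger_gap: 0.151
gripper_force: 60.4
```

Call:
{"api": "move_arm", "payload": {
  "rows": [
    [[0,0,-0.05,0,0,0],[0,0,-0.1,0,0,0],[0,0,-0.15,0,0,0],[0,0,-0.15,0,0,0]]
  ]
}}

```text
clock: 14.02
ee_pos: [549.7, -189.9, 63.8]
orientation: [0.765, 0.644, -0.0, -0.0]
contact_force: [-0.5, -0.7, 0.1]
finger_gap: 0.151
gripper_force: 60.8
```

Call:
{"api": "move_arm", "payload": {
  "rows": [
    [[0,0,-0.05,0,0,0],[0,0,-0.1,0,0,0],[0,0,-0.1,0,0,0]]
  ]
}}

```text
clock: 14.4
ee_pos: [549.7, -189.9, 63.7]
orientation: [0.765, 0.644, 0.0, 0.0]
contact_force: [-6.1, 1.7, 18.8]
finger_gap: 0.152
gripper_force: 63.7
```

Contact came at TCP z 63.7, exactly the expected home height (62.8 + 1), with about 19 N seating. Next is a careful tug.

Call:
{"api": "move_arm", "payload": {
  "rows": [
    [[0,0,0.05,0,0,0],[0,0,0.1,0,0,0],[0,0,0.13,0,0,0],[0,0,0.16,0,0,0],[0,0,0.19,0,0,0],[0,0,0.19,0,0,0]]
  ]
}}

```text
clock: 15.15
ee_pos: [549.7, -189.9, 64.7]
orientation: [0.765, 0.644, -0.0, -0.0]
contact_force: [0.7, 0.6, -0.9]
finger_gap: 0.152
gripper_force: 60.6
```

Call:
{"api": "move_arm", "payload": {
  "rows": [
    [[0,0,0.03,0,0,0],[0,0,0.05,0,0,0],[0,0,0.05,0,0,0]]
  ]
}}

```text
clock: 15.52
ee_pos: [549.7, -189.9, 65.2]
orientation: [0.765, 0.644, -0.0, -0.0]
contact_force: [0.1, 0.6, -1.0]
finger_gap: 0.15
gripper_force: 60.6
```

Call:
{"api": "move_arm", "payload": {
  "rows": [
    [[0,0,0.02,0,0,0],[0,0,0.04,0,0,0],[0,0,0.04,0,0,0]]
  ]
}}

```text
clock: 15.9
ee_pos: [549.6, -189.9, 65.4]
orientation: [0.765, 0.644, -0.0, -0.0]
contact_force: [0.1, -0.7, -2.7]
finger_gap: 0.155
gripper_force: 60.1
```

Call:
{"api": "move_arm", "payload": {
  "rows": [
    [[0,0,0.02,0,0,0],[0,0,0.04,0,0,0],[0,0,0.04,0,0,0]]
  ]
}}

```text
clock: 16.27
ee_pos: [549.6, -189.9, 65.8]
orientation: [0.765, 0.644, -0.0, -0.0]
contact_force: [1.5, -0.3, -10.8]
finger_gap: 0.149
gripper_force: 59.0
```

Call:
{"api": "move_arm", "payload": {
  "rows": [
    [[0,0,0.02,0,0,0],[0,0,0.02,0,0,0],[0,0,0.02,0,0,0],[0,0,0.02,0,0,0],[0,0,0.02,0,0,0]]
  ]
}}

```text
clock: 16.9
ee_pos: [549.5, -189.9, 66.0]
orientation: [0.765, 0.644, -0.0, -0.0]
contact_force: [2.0, -1.0, -20.9]
finger_gap: 0.15
gripper_force: 58.4
```

Call:
{"api": "move_arm", "payload": {
  "rows": [
    [[0,0,-0.025,0,0,0],[0,0,-0.025,0,0,0],[0,0,-0.025,0,0,0],[0,0,-0.025,0,0,0]]
  ]
}}

```text
clock: 17.4
ee_pos: [549.6, -189.9, 65.9]
orientation: [0.765, 0.644, -0.0, -0.0]
contact_force: [0.9, -0.8, -17.9]
finger_gap: 0.148
gripper_force: 58.8
```

Call:
{"api": "move_arm", "payload": {
  "rows": [
    [[0,0,-0.05,0,0,0],[0,0,-0.1,0,0,0],[0,0,-0.15,0,0,0],[0,0,-0.2,0,0,0],[0,0,-0.25,0,0,0],[0,0,-0.28,0,0,0],[0,0,-0.28,0,0,0]]
  ]
}}

```text
clock: 18.27
ee_pos: [549.9, -189.9, 63.7]
orientation: [0.765, 0.644, 0.0, 0.0]
contact_force: [-2.5, 0.4, 9.8]
finger_gap: 0.151
gripper_force: 62.9
```

Call:
{"api": "move_arm", "payload": {
  "rows": [
    [[0,0,0.05,0,0,0],[0,0,0.05,0,0,0],[0,0,0.05,0,0,0],[0,0,0.05,0,0,0],[0,0,0.05,0,0,0]]
  ],
  "gripper": 4.5
}}

```text
clock: 18.9
ee_pos: [549.7, -189.9, 63.6]
orientation: [0.765, 0.644, -0.0, -0.0]
contact_force: [0.1, -0.2, 0.2]
finger_gap: 0.53
gripper_force: 0.0
```

Call:
{"api": "move_arm", "payload": {
  "rows": [
    [[0,0,1,0,0,0],[0,0,3,0,0,0],[0,0,6,0,0,0],[0,0,9,0,0,0],[0,0,10,0,0,0],[0,0,10,0,0,0],[0,0,10,0,0,0]]
  ]
}}

```text
clock: 19.77
ee_pos: [549.3, -189.8, 162.8]
orientation: [0.765, 0.644, -0.0, -0.001]
contact_force: [-0.4, 0.1, -0.1]
finger_gap: 0.525
gripper_force: 0.0
```

Run:
```python
from h import *
s=state();w=camera("wrist");c=camera("side")
print(s["clock"],s["ee_pos"],s["contact_force"])
f=lambda i,k:cv2.resize(i,None,fx=k,fy=k,interpolation=cv2.INTER_CUBIC)
cv2.imwrite("pics/f.png",np.hstack([f(w["color"][120:320,240:440],2),f(c["color"][190:270,290:370],5)]))
for d in trace("pin",w)[:2]:print(d["p"],d["xy"])
print("pred home top/collar",proj(w,[[549,-193.6,78],[549,-193.6,51]],s))
```

```text
19.775 [ 549.31819863 -189.80020608  162.77209475] [-0.37216668  0.12770504 -0.11442163]
0.94 [148.4, 215.5]
0.87 [323.6, 208.6]
pred home top/collar [[319.46492845 219.10590958]
 [319.39374099 205.38350868]]
```

View pics/f.png

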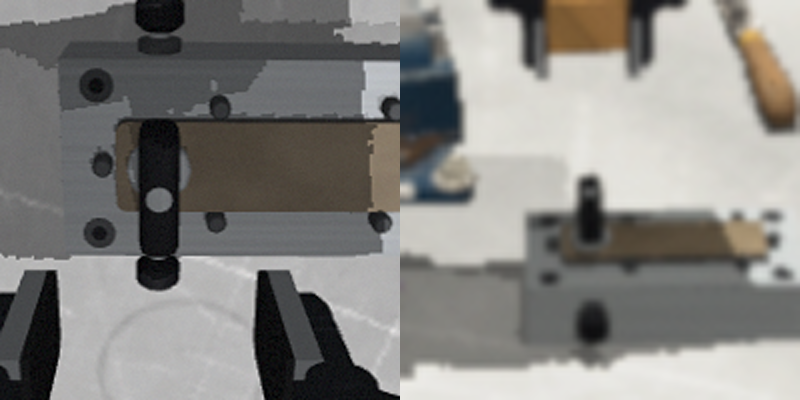

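The pin stands upright with its collar on the strip: button at px (319.5,220) and collar at (319.5,205), against a predicted (319.5,219)/(319.4,205). The gripper is clear, so I'll hand it in.

```bash
python3 -c "
from bench import *
print(finish_job())"
```

```text
the job is handed in; nothing more can be done
None
```

The pin is latched fully home with its collar on the strip, tug-tested, released and handed in at about 20 s. No verdict came back, and one tug reading hit 20.9 N at the wrist (about 1–2 N of that is sensor offset and pin weight), so the bolt force came close to the 20 N limit.

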